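# Slide the bench magnifier over the red gauge

### The job

On the blue stand, pinch the magnifier's orange lock tab against its black grip and keep it held in all the way while you slide the magnifier along its rail until the lens is centred over the dial of the gauge with the red bezel. Then let go so that the tab springs out and locks the magnifier there. Do not push the red gauge out of its place.

Things in the scene. Friction and masses are not known exactly. Their poses are not given: they have to be found in the camera images.
- magnifier: Magnifier on a dark saddle (56 x 60 x 12 mm) on a rail. Origin: centre of saddle underside. z up; y along rail (slide +y to the gauges, 285 mm travel, end stops, about 1.5 N friction); x across, towards the gauges. A low bar (top z = 10 mm) leads to a thin post at x = 66 mm holding the level round lens: centre x = 110, y = 0, z = 38 mm, 77 mm across. Starts at the -y end, short of all gauges.
- pinch (a point): Midpoint between the two upright plates on the saddle, axes as the magnifier's, 35 mm above its origin. Plates, 30 mm wide along y, rise from 23 mm below this point to 20 mm above: fixed black grip at x = 12 to 22 mm, orange lock tab at x = -22 to -12 mm. 44 mm over both (tab out), 34 mm with the tab in. Pinch along x from above, fingertips 10 to 18 mm below this point (saddle top 23 mm below).
- lock_tab (a joint): Travel of the orange lock tab in m: 0 to 0.0045 when out (its pawl lies in or on the 5 mm serrations of a rack, which lock the saddle with up to 5 mm of play; 0 is deepest), 0.010 when pressed right in (along +x) to its stop, short of the black grip. The pawl is clear beyond 0.0045; held in means above 0.0065. Spring 6 N (out) to 10 N (in); a pinch of 20 N or more presses it right in.
- red_gauge: Loose dial gauge lying face up on the stand's 12 mm blue base plate: round, 66 mm across, 34 mm high, 0.45 kg, white dial, RED bezel, short brass stem pointing away from the rail. Origin: centre of underside, z up. It lies under the lens's path, 110 mm from the rail's centre line, in a row with two like gauges (blue and black bezels), about 85 mm apart in any order. The lens clears them by 22 mm.

How it is judged:
By the outcome, as a careful person would: the job done as asked, in the order asked, and still so for the second after the job is handed in, with the robot touching nothing.
It also fails if it takes over 38 s, if anything falls off the work surface, if the arm or the gripper's body presses on something with over 40 N, if the wrist force passes 120 N, or if a joint passes its speed limit or range.

### The arm

A 6-joint arm with a two-finger parallel gripper is mounted at the origin on the work surface. World frame = base frame: x ahead of the robot, y to its left, z up, the work surface at z = 0. Lengths are in mm, angles in degrees, forces in N, time in s.
With the tool pointing down it reaches from about 300 to 850 mm from the base axis. Payload 4.2 kg.
Tool frame: the origin (TCP) lies midway between the tips of the shut fingers; the grasp point (between the pads) lies 19 mm behind it; z points along the fingers, x is the direction in which the jaws open and shut, and the axes are right-handed (so a half turn about z gives the same grasp; the last joint's range is limited). The gripper opens to 91 mm and grips with 3 to 60 N. Pads are 32 mm wide; open, the fingers measure 118 mm over their backs; the gripper's body (76 mm by 178 mm) begins 60 mm behind the grasp point.
Start: joints at [-73.224, 18.312, 89.639, -0, 72.044, -1.146], TCP at [176.945, -547.114, 213.976] pointing down, gripper open.
Joint ranges: [-177.97, 177.97], [-48.28, 115.42], [12.27, 149.76], [-77.06, 257.06], [2.81, 150.46], [-146.56, 146.56]. Speed limits (degrees/s): [147.25, 147.25, 180, 180, 180, 180].

### API

Orientations are given as [roll, pitch, yaw] about the fixed x, y, z axes, in that order (R = Rz(yaw) Ry(pitch) Rx(roll)).
In Python, from workcell import env gives the robot as it stands. The module is installed in compiled form; this text tells all that it offers.
- The arm moves only by the tool drive_tool, never from a script. Its argument "series" is a list of rows, each a list of 3 entries, a list of its own where there are three numbers: the closure, from 0 (fully open) to 1 (shut), then the shift along the tool's x, y, z in mm, then the turn, a rotation vector about the tool's x, y, z in rad. In form: [[gripper, [dx, dy, dz], [rx, ry, rz]], ...]. A call has exactly 5 rows; each row is the pose to reach, as a shift and turn from the pose commanded when the call began, along the tool's axes at that moment; what a row does not reach only later rows make up. A row lasts 1/10 s, in which the tool goes at most 50 mm and 8.59 degrees, less where a joint would pass 70% of its speed; a pose out of reach is approached as far as the arm can. A call with a gripper value outside its range is refused whole. The fingers move at their own pace and stop on an object; "squeeze" is the grip in N (left out, the last holds). Time passes only in rows, so rows that repeat a pose let the fingers close, or fill a call up. It gives the time, the measured TCP pose, the force and the opening at its end, in the units of the state.
- env.state(): the state, without advancing time (a new reading comes with each control period).
- env.grab_frame(name): name is "scene" or "top" or "wrist"; returns a dict with "image" (400x640x3 uint8, red, green, blue), "K" (3x3 intrinsics, pixels), "k1" (the pictures are not rectified: a ray, as slopes to the right and down, at radius r is drawn at 1 + k1 r^2 times it, then the intrinsics apply), "origin" and "orientation" of the camera in the world. Camera axes: x right, y down, z forward; pixel columns grow to the right and rows downward; lengths in mm; the calibration is good to about 2 mm. A picture is of the moment at which its call begins. There is no depth.
- env.job_done(): hands the job in, once; it reports no verdict.
The state is a dict: "time_s": time; "qpos": joint angles; "qvel": joint speeds; "effort": joint torques, N m; "ee_pos": TCP position; "ee_rot": TCP orientation; "force": force on the tool from outside, world axes, zero at the start; "torque": the same for the moment, N m; "gripper_width": finger opening in mm.
Only numpy, scipy, OpenCV 4.12 (cv2) and the standard library are available. Lean on these libraries where they do the work, as an engineer would, in place of code of your own. Each camera call takes 0.05 s, during which the arm holds its last target.

## Working session

There is one attempt and no reset: what is moved stays moved. The work goes in short steps, Python scripts to look and compute and a tool call to move; the robot and the scene stay as the last step left them, time stands still between calls to the robot, and variables do not carry over. Pictures are saved under pics/ and viewed, and the job is handed in when it is done.

Besides the shell and the picture viewer there is one more tool, called after "Emit:" in YAML: its name, and indented under it one key for each argument. drive_tool: Moves the arm, as the interface text tells. Its arguments: {"type":"object","properties":{"series":{"type":"array","items":{"type":"array"}},"squeeze":{"type":"number"}},"required":["series"]}

```bash
mkdir -p pics
cat > h.py <<'E'
import numpy as np, cv2, json
from workcell import env
from scipy.spatial.transform import Rotation as R
def grab(n,tag):
    f=env.grab_frame(n); cv2.imwrite(f'pics/{tag}.png',cv2.cvtColor(f['image'],cv2.COLOR_RGB2BGR))
    np.save(f'{tag}.npy',f,allow_pickle=True); return f
def load(tag): return np.load(f'{tag}.npy',allow_pickle=True).item()
def rot(f):
    o=np.array(f['orientation'],float)
    return o if o.shape==(3,3) else R.from_euler('xyz',o,degrees=True).as_matrix()
def ray(f,px):
    K=np.array(f['K']);k=f['k1']
    u=(px[0]-K[0,2])/K[0,0];v=(px[1]-K[1,2])/K[1,1]
    rd=np.hypot(u,v); r=rd
    for _ in range(20): r=rd/(1+k*r*r)
    s=r/rd if rd>0 else 1
    d=rot(f)@np.array([u*s,v*s,1]); return np.array(f['origin'],float),d/np.linalg.norm(d)
def onz(f,px,z):
    o,d=ray(f,px); return o+d*(z-o[2])/d[2]
def proj(f,p):
    c=rot(f).T@(np.array(p,float)-np.array(f['origin'])); u,v=c[0]/c[2],c[1]/c[2]
    s=1+f['k1']*(u*u+v*v);K=np.array(f['K']); return K[0,0]*u*s+K[0,2],K[1,1]*v*s+K[1,2]
E
python3 - <<'E'
from h import *
for n in('scene','top','wrist'):
    f=grab(n,n+'0'); print(n,f['K'],f['k1'],f['origin'],f['orientation'])
print(env.state())
E
```

```text
scene [[506.05127908   0.         317.08820774]
 [  0.         506.05127908 209.43971252]
 [  0.           0.           1.        ]] -0.06913643447012101 [ 783.77447763 -309.5053518   644.56802301] [-146.27296656    0.56335046   33.3712642 ]
top [[374.23074877   0.         319.99692189]
 [  0.         374.23074877 199.05060656]
 [  0.           0.           1.        ]] 0.01323723484890912 [476.08833815 -22.37002297 735.59855122] [-171.67569444    1.63709314  -88.6305065 ]
wrist [[346.79795946   0.         312.58372542]
 [  0.         346.79795946 191.38640242]
 [  0.           0.           1.        ]] -0.0317525191389138 [ 253.1861884  -521.83012685  383.52937289] [ 1.63661493e+02  1.15629323e-01 -7.20717618e+01]
{'time_s': 0.15, 'qpos': array([-7.32243362e+01,  1.83454713e+01,  8.96885797e+01,  3.76187250e-04,
        7.20433116e+01, -1.14741897e+00]), 'qvel': array([-0.0570879 , -0.14282013, -0.13609624, -0.00632213,  0.04240506,
       -0.01848054]), 'effort': array([ 8.59405318e-04, -4.12772405e+01, -2.32155293e+01,  7.28045893e-02,
        4.33867564e-02, -1.09730654e-04]), 'ee_pos': array([ 176.83519325, -546.75545169,  213.30290462]), 'ee_rot': array([-1.79998093e+02,  7.73399219e-02, -7.20770321e+01]), 'force': array([ 0.02194944, -0.48916365, -0.41671739]), 'torque': array([-0.03523993, -0.00507427,  0.00218261]), 'gripper_width': 91.61185821430325}
```

View pics/scene0.png

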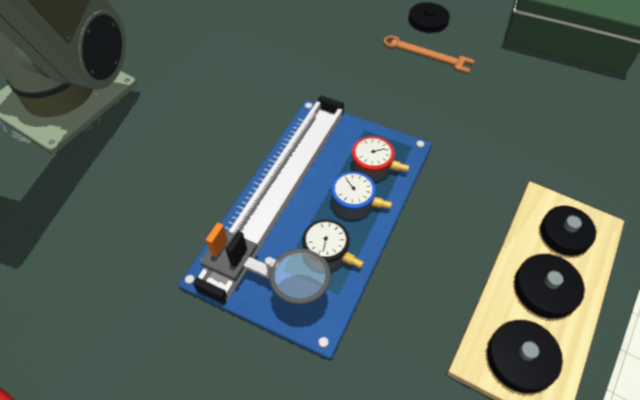

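View pics/top0.png

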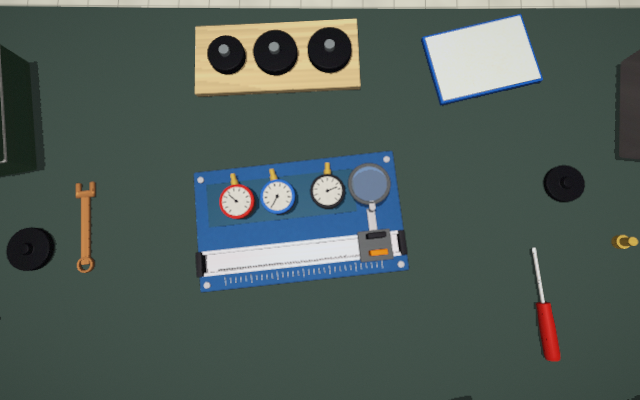

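Run:
```python
from h import *
a=cv2.imread('pics/scene0.png')[90:370,170:450]; b=cv2.imread('pics/top0.png')[140:300,185:415]
cv2.imwrite('pics/sc.png',cv2.resize(a,None,fx=2.1,fy=2.1,interpolation=cv2.INTER_CUBIC))
cv2.imwrite('pics/tc.png',cv2.resize(b,None,fx=3.4,fy=3.4,interpolation=cv2.INTER_CUBIC))
for n in('scene0','top0'):
    f=load(n); im=f['image']; hsv=cv2.cvtColor(im,cv2.COLOR_RGB2HSV); h,s,v=cv2.split(hsv)
    red=(((h<5)|(h>172))&(s>120)&(v>90)).astype(np.uint8); org=((h>=6)&(h<=20)&(s>150)&(v>120)).astype(np.uint8)
    wh=((s<60)&(v>170)).astype(np.uint8)
    for nm,m in(('red',red),('org',org),('white',wh)):
        c,_=cv2.findContours(m,cv2.RETR_EXTERNAL,cv2.CHAIN_APPROX_NONE)
        for k in c:
            ar=cv2.contourArea(k)
            if ar>15 and ar<3000:
                e=cv2.fitEllipse(k) if len(k)>5 else None
                print(n,nm,ar,cv2.boundingRect(k),np.round(np.array([*e[0],*e[1]]),1))
```

```text
scene0 red 78.5 (0, 388, 15, 12) [  4.6 395.2   8.9  16.4]
scene0 red 1119.0 (352, 136, 43, 35) [372.8 153.2  34.3  41.7]
scene0 org 207.0 (206, 223, 17, 33) [214.8 238.2  14.9  29. ]
scene0 org 426.0 (385, 37, 88, 35) [430.8  53.9  13.2  90.8]
scene0 white 62.0 (319, 337, 9, 10) [323.  341.6   8.6   9.4]
scene0 white 1888.5 (604, 290, 36, 110) [625.9 371.3  28.6 132.4]
scene0 white 129.0 (207, 277, 25, 15) [220.4 282.9  10.5  24.8]
scene0 white 44.5 (185, 275, 9, 8) [189.  278.5   6.9   8.5]
scene0 white 34.0 (198, 269, 9, 10) [202.3 273.4   4.5  11.1]
scene0 white 250.0 (244, 257, 32, 18) [259.9 264.3  16.5  28.3]
scene0 white 999.0 (306, 222, 40, 34) [325.5 238.7  32.9  38.8]
scene0 white 826.5 (335, 174, 37, 30) [353.1 188.6  29.   36.4]
scene0 white 22.5 (417, 141, 7, 5) [420.1 143.1   4.5   6.9]
scene0 white 673.0 (356, 139, 35, 26) [372.7 151.5  25.4  33.9]
scene0 white 413.0 (3, 116, 62, 29) [ 36.  127.6  18.8  59.8]
scene0 white 2726.0 (242, 109, 99, 134) [285.8 179.9  19.8 226.1]
scene0 white 759.5 (227, 102, 93, 131) [273.4 165.2  11.5 152.6]
scene0 white 36.5 (0, 88, 9, 1
[... 289 characters left out ...]
19, 91) [ 84.6 223.2  20.1  88.6]
top0 white 23.0 (204, 282, 6, 7) [206.3 285.    5.4   6. ]
top0 white 24.5 (398, 261, 6, 7) [400.6 263.9   5.3   6.3]
top0 white 104.5 (532, 248, 13, 55) [537.8 272.2   2.8  64.2]
top0 white 141.5 (390, 230, 11, 26) [394.6 242.9   7.2  33.7]
top0 white 118.0 (367, 210, 10, 20) [371.7 220.    7.9  22.2]
top0 white 22.0 (369, 203, 7, 7) [372.1 206.2   5.2   6.4]
top0 white 597.0 (222, 187, 29, 29) [235.9 200.9  27.   28.3]
top0 white 619.0 (263, 182, 29, 29) [276.9 195.8  27.9  28.3]
top0 white 19.5 (197, 177, 6, 6) [199.6 179.5   4.9   5.5]
top0 white 602.0 (313, 176, 29, 29) [327.  190.4  27.5  28. ]
top0 white 22.5 (383, 156, 7, 6) [386.  158.5   5.1   6. ]
```

View pics/sc.png

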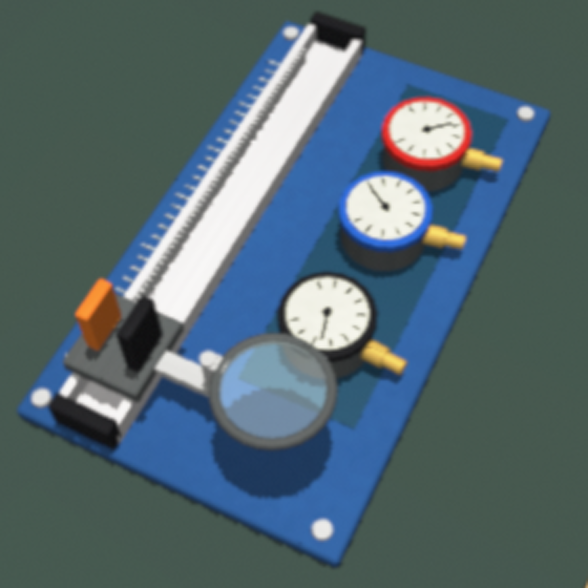

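View pics/tc.png

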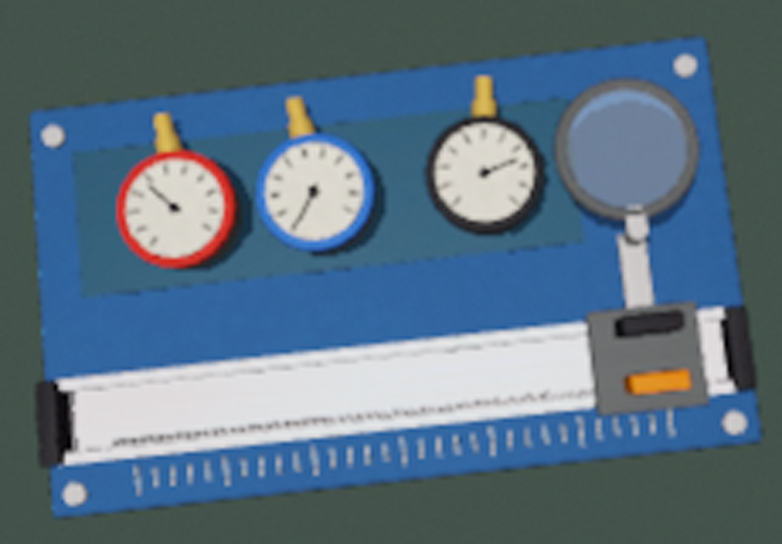

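```bash
cat >> h.py <<'E'
def tri(fa,pa,fb,pb):
    a,d=ray(fa,pa);b,e=ray(fb,pb)
    t=np.linalg.lstsq(np.c_[d,-e],b-a,rcond=None)[0]
    p,q=a+d*t[0],b+e*t[1]; return (p+q)/2,np.linalg.norm(p-q)
E
python3 - <<'E'
from h import *
np.set_printoptions(precision=1,suppress=True)
s=load('scene0');t=load('top0')
for nm,ps,pt,z in (('scr nearrail -y',(189,278.5),(400.6,263.9),12),('scr far -y',(323,341.6),(386,158.5),12),('scr far +y',(420.1,143.1),(199.6,179.5),12),('scr rail +y',(308,105.5),(206.3,285),12),
  ('red',(372.8,152.4),(236.3,201.1),46),('lens',(299,276.2),(369.4,183.8),60)):
    print(nm,onz(s,ps,z),onz(t,pt,z),*tri(s,ps,t,pt))
# tab top corners: crop coords
S=lambda x,y:(x/2.1+170,y/2.1+90); T=lambda x,y:(x/3.4+185,y/3.4+140)
print('tabtop',*tri(s,S(104,288),t,T(659,382)))
E
```

```text
scr nearrail -y [ 460.5 -153.4   12. ] [ 460.4 -154.8   12. ] [ 460.8 -154.1   13.4] 1.0486660351282115
scr far -y [ 665.  -126.6   12. ] [ 665.  -127.6   12. ] [ 664.9 -127.2   13.1] 0.709008562735577
scr far +y [616.5 242.3  12. ] [616.  240.9  12. ] [616.3 241.1  12.7] 1.1735633057386732
scr rail +y [412.8 213.6  12. ] [411.9 213.4  12. ] [412.  214.   11.2] 0.7447145657707192
red [572.9 155.8  46. ] [569.6 156.4  46. ] [570.8 158.2  41.8] 1.9446432844986024
lens [601.4 -85.   60. ] [604.5 -90.4  60. ] [603.4 -88.9  68.5] 1.6952385463081416
tabtop [483.7 -99.9  94.2] 9.33691993419879
```

Run:
```python
from h import *
np.set_printoptions(precision=1,suppress=True)
th=np.radians(7.47);X=np.array([np.cos(th),np.sin(th),0]);Y=np.array([-np.sin(th),np.cos(th),0]);Z=np.array([0,0,1])
s=load('scene0');t=load('top0')
o=np.array([603.4,-88.9,0])-110*X
for oz in (26,30,34):
  outs=[]
  for f,org,sc,dst in((s,(170,90),3,'a'),(t,(185,140),3.4,'b')):
    im=cv2.cvtColor(f['image'],cv2.COLOR_RGB2BGR)
    x0,y0=(195,210) if dst=='a' else (340,140); k=6
    c=cv2.resize(im[y0:y0+(100 if dst=='a' else 130),x0:x0+(145 if dst=='a' else 75)],None,fx=k if dst=='a' else 5,fy=k if dst=='a' else 5,interpolation=cv2.INTER_CUBIC); kk=k if dst=='a' else 5
    P=lambda p:tuple(int((a+0.5-b)*kk) for a,b in zip(proj(f,o+p[0]*X+p[1]*Y+(oz+p[2])*Z),(x0,y0)))
    for x in(-22,-12,12,22):
      for y in(-15,15): cv2.circle(c,P((x,y,55)),2,(0,255,0),-1)
    for a in np.linspace(0,6.28,60): cv2.circle(c,P((110+38.5*np.cos(a),38.5*np.sin(a),38)),1,(0,255,255),-1)
    for x,y in((-28,-30),(28,-30),(28,30),(-28,30)): cv2.circle(c,P((x,y,12)),3,(255,0,255),-1)
    outs.append(c)
  if oz==30:
    cv2.imwrite('pics/ov_s.png',outs[0][:600,:800]);cv2.imwrite('pics/ov_t.png',outs[1][:600])
```

```text
(no output)
```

View pics/ov_s.png

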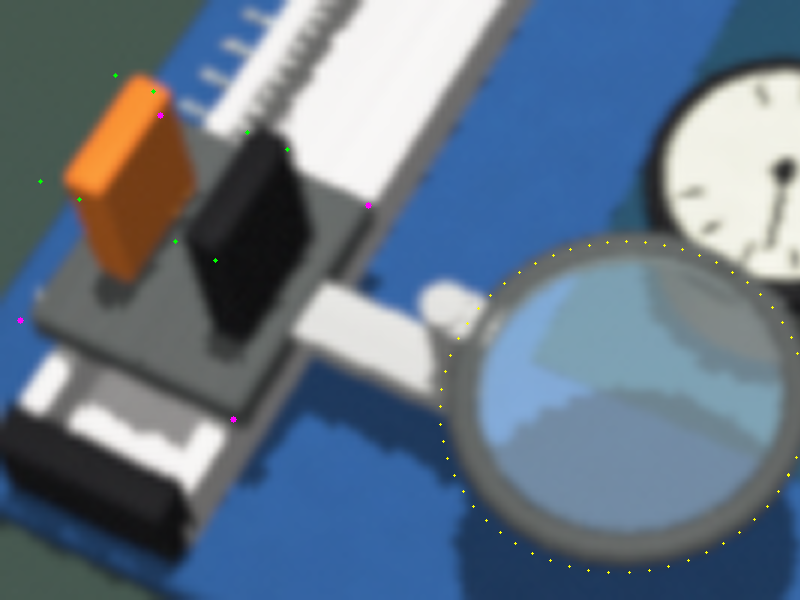

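View pics/ov_t.png

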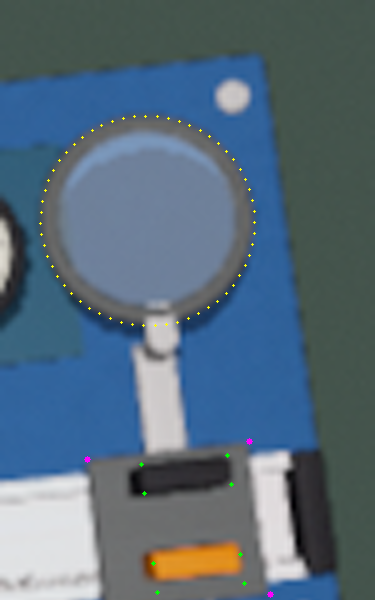

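Run:
```python
from h import *
np.set_printoptions(precision=1,suppress=True)
th=np.radians(7.47);X=np.array([np.cos(th),np.sin(th),0]);Y=np.array([-np.sin(th),np.cos(th),0])
s=load('scene0');t=load('top0')
S=lambda x,y:(x/6+195-.5,y/6+210-.5);T=lambda x,y:(x/5+340-.5,y/5+140-.5)
for nm,a,b in(('tabtop',S(118,135),T(196,561)),('griptop',S(240,188),T(182,476)),('sad +x+y',S(373,203),T(89,459)),('sad +x-y',S(238,411),T(247,444)),('lens',S(624,398),T(148,217))):
  p,e=tri(s,a,t,b);print(nm,p,e,'XY',p@X,p@Y)
for nm,a,b in(('red',(372.7,151.8),(236.1,201)),):
  p,e=tri(s,a,t,b);print(nm,p,e,'XY',p@X,p@Y)
  for q in(onz(s,a,46),onz(t,b,46)): print(q@X,q@Y)
for z in(64,66,68):print(z,[ (q@X,q@Y) for q in(onz(s,S(624,398),z),onz(t,T(148,217),z))])
```

```text
tabtop [ 481.9 -103.8   87.2] 0.7356193256498138 XY 464.3230505603371 -165.52723900844487
griptop [511.  -99.   84.9] 1.2611493662197146 XY 493.8205516286057 -164.61233916187376
sad +x+y [518.8 -69.8  43.2] 1.421170242740062 XY 505.2898406175842 -136.64388215395965
sad +x-y [ 525.5 -127.8   42.7] 1.1660655625672016 XY 504.4373617432719 -195.06578484373605
lens [604.  -88.9  70.6] 0.3423242008295923 XY 587.2736693622041 -166.66905383181697
red [570.7 158.1  43.4] 1.6851220488137513 XY 586.4330227207503 82.55623467306783
587.6945822260477 81.0508953654934
585.2912865189488 81.39213467201076
64 [(np.float64(585.4246295310461), np.float64(-164.0030846521021)), (np.float64(588.5802500030723), np.float64(-167.38042636521084))]
66 [(np.float64(585.9463948461806), np.float64(-164.84629929180952)), (np.float64(588.2245592369165), np.float64(-167.13234538495217))]
68 [(np.float64(586.4681601613152), np.float64(-165.68951393151696)), (np.float64(587.8688684707606), np.float64(-166.88426440469348))]
```

```bash
cat >> h.py <<'E'
def rel(p,rpy):
    st=env.state(); R0=R.from_euler('xyz',st['ee_rot'],degrees=True)
    d=R0.inv().apply(np.array(p)-st['ee_pos']); rv=(R0.inv()*R.from_euler('xyz',rpy,degrees=True)).as_rotvec()
    print('shift',np.round(d,1),'rv',np.round(rv,4),'t',st['time_s'],'pos',np.round(st['ee_pos'],1),np.round(st['ee_rot'],2),'F',np.round(st['force'],1),'w',round(st['gripper_width'],1))
E
python3 -c "
from h import *
rel([494.5,-102.5,150],[180,0,7.5])"
```

```text
shift [-324.9 -439.    63.8] rv [-1.0000e-03  1.1000e-03 -1.3889e+00] t 0.15 pos [ 176.8 -546.8  213.3] [-1.800e+02  8.000e-02 -7.208e+01] F [ 0.  -0.5 -0.4] w 91.6
```

Emit:
drive_tool:
  series:
    - [0.2, [-22, -29, 4], [0, 0, -0.09]]
    - [0.2, [-44, -58, 8], [0, 0, -0.18]]
    - [0.2, [-66, -87, 12], [0, 0, -0.27]]
    - [0.2, [-88, -116, 16], [0, 0, -0.36]]
    - [0.2, [-110, -145, 20], [0, 0, -0.45]]
  squeeze: 10

```text
time_s: 0.65
ee_pos: [281.6, -396.4, 193.6]
ee_rot: [-180.0, 0.0, -46.1]
force: [-0.9, -0.9, 0.4]
gripper_width: 73.0
```

```bash
python3 -c "
from h import *
rel([494.5,-102.5,150],[180,0,7.5])"
```

```text
shift [ -64.2 -357.2   43.7] rv [-3.000e-04  2.000e-04 -9.356e-01] t 0.65 pos [ 281.6 -396.4  193.6] [-1.7999e+02  1.0000e-02 -4.6110e+01] F [-0.9 -0.9  0.4] w 73.0
```

Emit:
drive_tool:
  series:
    - [0.2, [-6, -36, 4], [0, 0, -0.09]]
    - [0.2, [-12, -72, 8], [0, 0, -0.18]]
    - [0.2, [-19, -108, 12], [0, 0, -0.27]]
    - [0.2, [-25, -144, 16], [0, 0, -0.36]]
    - [0.2, [-32, -180, 20], [0, 0, -0.46]]

```text
time_s: 1.15
ee_pos: [389.7, -249.0, 173.7]
ee_rot: [180.0, -0.0, -19.7]
force: [0.5, -0.0, 0.3]
gripper_width: 73.1
```

```bash
python3 -c "
from h import *
rel([494.5,-102.5,150],[180,0,7.5])"
```

```text
shift [  49.2 -173.3   23.7] rv [ 1.000e-04 -0.000e+00 -4.751e-01] t 1.15 pos [ 389.7 -249.   173.7] [179.99  -0.   -19.72] F [ 0.5 -0.   0.3] w 73.1
```

Emit:
drive_tool:
  series:
    - [0.2, [12, -44, 6], [0, 0, -0.12]]
    - [0.2, [24, -88, 12], [0, 0, -0.24]]
    - [0.2, [37, -130, 18], [0, 0, -0.36]]
    - [0.2, [49, -173, 24], [0, 0, -0.475]]
    - [0.2, [49, -173, 24], [0, 0, -0.475]]

```text
time_s: 1.65
ee_pos: [496.2, -100.6, 148.9]
ee_rot: [-179.9, -0.0, 7.7]
force: [-0.8, 0.4, 0.4]
gripper_width: 72.9
```

```bash
python3 -c "
from h import *
for n in('wrist','top','scene'): grab(n,n+'1')
rel([494.5,-102.5,52.5],[180,0,7.5])"
```

```text
shift [ 1.3 -2.  97.2] rv [ 0.0003  0.0012 -0.004 ] t 1.8 pos [ 493.6 -104.6  149.7] [1.7998e+02 7.0000e-02 7.2700e+00] F [ 0.1 -1.  -0. ] w 73.4
```

View pics/wrist1.png

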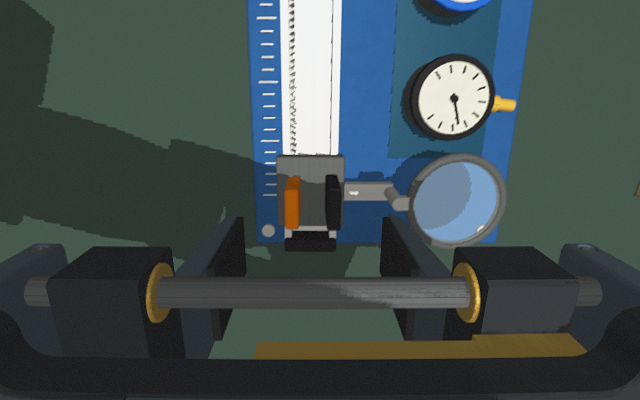

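View pics/scene1.png

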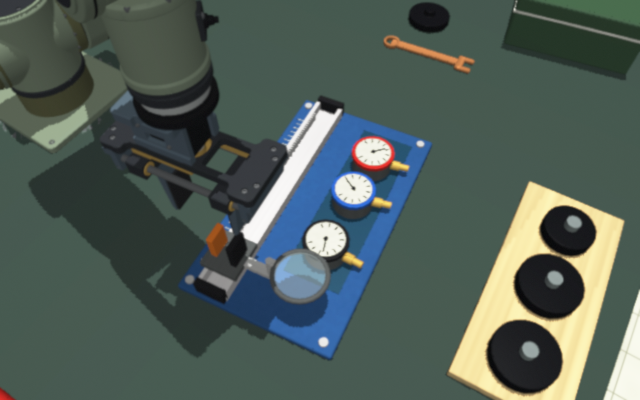

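Run:
```python
from h import *
np.set_printoptions(precision=1,suppress=True)
th=np.radians(7.47);X=np.array([np.cos(th),np.sin(th),0]);Y=np.array([-np.sin(th),np.cos(th),0]);Z=np.array([0,0,1])
f=load('wrist1');t=load('top1');s=load('scene1')
print(f['origin'],f['orientation'])
im=cv2.cvtColor(f['image'],cv2.COLOR_RGB2BGR)
o=477*X-165.9*Y+31.5*Z
c=cv2.resize(im[120:270,240:520],None,fx=2.8,fy=2.8,interpolation=cv2.INTER_CUBIC)
P=lambda p:tuple(int((a+.5-b)*2.8) for a,b in zip(proj(f,o+p[0]*X+p[1]*Y+p[2]*Z),(240,120)))
for x in(-22,-17.5,-12,-7.5,12,22):
  for y in(-15,15): cv2.circle(c,P((x,y,55)),2,(0,255,0),-1)
for a in np.linspace(0,6.28,60): cv2.circle(c,P((110+38.5*np.cos(a),38.5*np.sin(a),38)),1,(0,255,255),-1)
for x,y in((-28,-30),(28,-30),(28,30),(-28,30)): cv2.circle(c,P((x,y,12)),3,(255,0,255),-1)
cv2.imwrite('pics/ovw.png',c)
st=env.state()
print(proj(f,[493.6,-104.6,149.7]))
```

```text
[486.1 -21.3 319.4] [163.8   0.    7.7]
(np.float64(305.8472140810711), np.float64(252.43359551247883))
```

View pics/ovw.png

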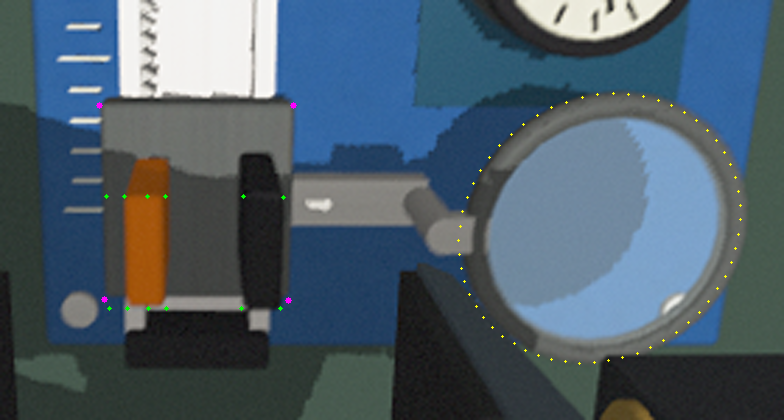

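Emit:
drive_tool:
  series:
    - [0.2, [0, 0, 10], [0, 0, 0]]
    - [0.2, [0, 0, 25], [0, 0, 0]]
    - [0.2, [0, 0, 40], [0, 0, 0]]
    - [0.2, [0, 0, 45], [0, 0, 0]]
    - [0.2, [0, 0, 45], [0, 0, 0]]

```text
time_s: 2.3
ee_pos: [493.0, -105.2, 104.2]
ee_rot: [-180.0, 0.1, 7.2]
force: [0.5, -0.3, 0.7]
gripper_width: 72.9
```

```bash
python3 -c "
from h import *
rel([494.5,-102.5,52.5],[180,0,7.5])
grab('wrist','wrist2')
rel([494.5,-102.5,52.5],[180,0,7.5])"
```

```text
shift [ 1.9 -2.4 51.7] rv [-0.0005  0.0019 -0.0058] t 2.3 pos [ 493.  -105.2  104.2] [-1.7997e+02  1.1000e-01  7.1700e+00] F [ 0.5 -0.3  0.7] w 72.9
shift [ 1.1 -2.5 52.3] rv [-0.      0.0005 -0.0054] t 2.35 pos [ 493.7 -105.1  104.8] [-1.80e+02  3.00e-02  7.19e+00] F [ 0.5 -0.5 -0.3] w 72.9
```

View pics/wrist2.png

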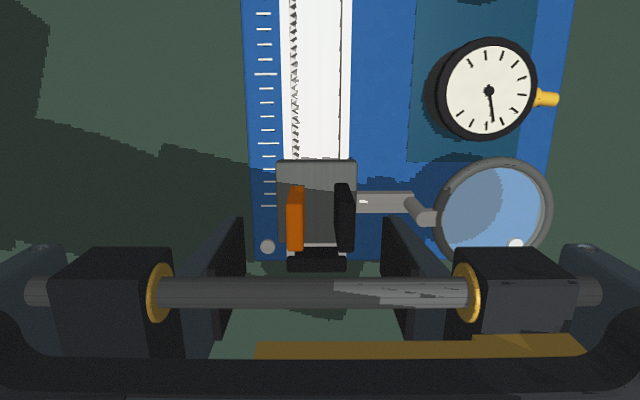

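Emit:
drive_tool:
  series:
    - [0.2, [4, -2.5, 12], [0, 0, -0.005]]
    - [0.2, [6, -2.5, 24], [0, 0, -0.005]]
    - [0.2, [6, -2.5, 38], [0, 0, -0.005]]
    - [0.2, [6, -2.5, 48], [0, 0, -0.005]]
    - [0.2, [6, -2.5, 52], [0, 0, -0.005]]

```text
time_s: 2.85
ee_pos: [499.0, -100.9, 51.5]
ee_rot: [-180.0, 0.1, 7.6]
force: [-0.1, 0.4, 0.5]
gripper_width: 72.8
```

```bash
python3 -c "
from h import *
for n in('wrist','scene'): grab(n,n+'3')
rel([499.5,-101.8,52.5],[180,0,7.5])"
```

```text
shift [-0.   0.8 -0.3] rv [-0.0004  0.0014  0.0012] t 2.95 pos [ 499.4 -101.    52.2] [-1.7998e+02  8.0000e-02  7.5700e+00] F [ 0.7 -0.3  0. ] w 73.1
```

View pics/wrist3.png

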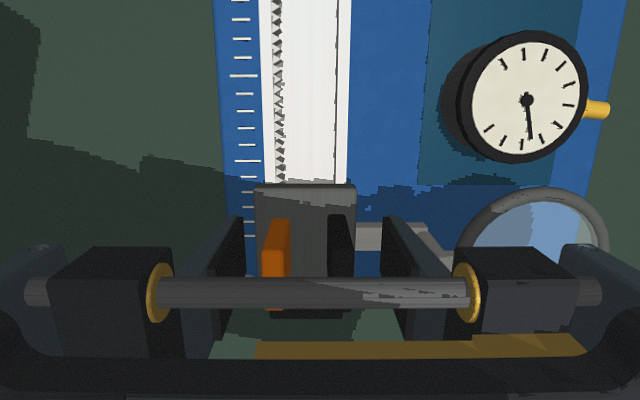

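View pics/scene3.png

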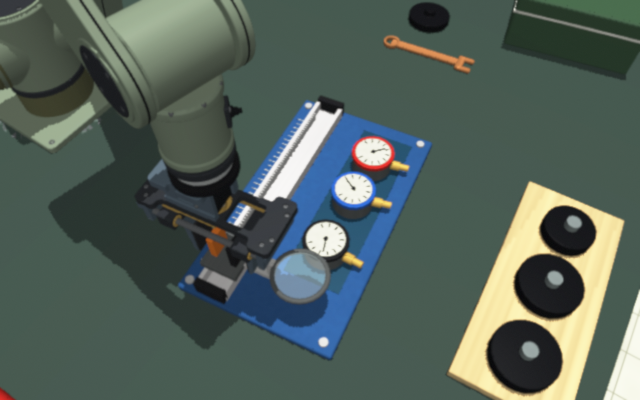

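Emit:
drive_tool:
  series:
    - [0.6, [0, 0, 0], [0, 0, 0]]
    - [0.8, [0, 0, 0], [0, 0, 0]]
    - [1, [0, 0, 0], [0, 0, 0]]
    - [1, [0, 0, 0], [0, 0, 0]]
    - [1, [0, 0, 0], [0, 0, 0]]
  squeeze: 30

```text
time_s: 3.45
ee_pos: [498.7, -101.1, 53.0]
ee_rot: [-180.0, 0.1, 7.6]
force: [2.6, 2.4, -4.0]
gripper_width: 35.9
```

```bash
python3 -c "
from h import *
for n in('wrist','scene'): grab(n,n+'4')
rel([499.5,-101.8,52.5],[180,0,7.5])"
```

```text
shift [-0.4  0.7  0.5] rv [-0.0002 -0.0001  0.0007] t 3.55 pos [ 499.8 -101.    53. ] [-1.7999e+02 -1.0000e-02  7.5400e+00] F [0.8 1.  0.2] w 33.7
```

View pics/wrist4.png

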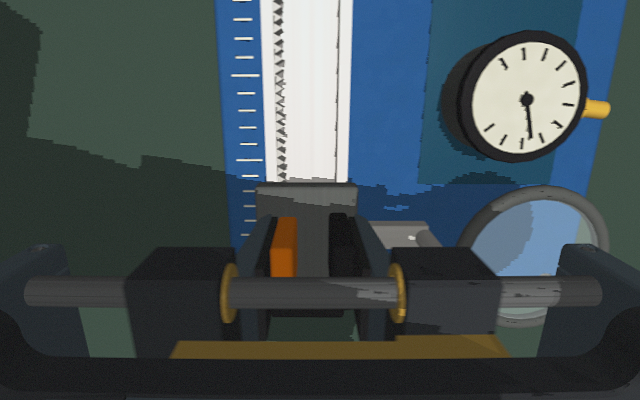

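Emit:
drive_tool:
  series:
    - [1, [0, -4, 0], [0, 0, 0]]
    - [1, [0, -12, 0], [0, 0, 0]]
    - [1, [0, -22, 0], [0, 0, 0]]
    - [1, [0, -33, 0], [0, 0, 0]]
    - [1, [0, -45, 0], [0, 0, 0]]

```text
time_s: 4.05
ee_pos: [493.8, -55.5, 53.0]
ee_rot: [180.0, -0.0, 7.6]
force: [2.2, -1.9, -0.2]
gripper_width: 33.2
```

```bash
python3 -c "
from h import *
grab('scene','scene5');rel([499.5,-101.8,52.5],[180,0,7.5])"
```

```text
shift [-0.5 48.3  0.4] rv [-0.0013 -0.0005  0.0016] t 4.1 pos [493.6 -53.8  53. ] [-1.7992e+02 -3.0000e-02  7.5900e+00] F [ 1.4  4.  -0.6] w 33.7
```

View pics/scene5.png

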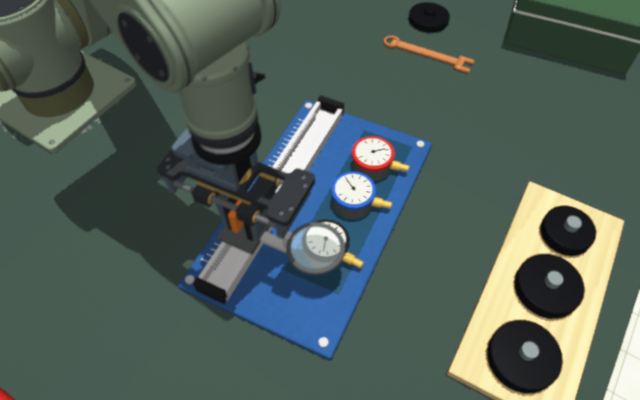

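Emit:
drive_tool:
  series:
    - [1, [0, -10, 0], [0, 0, 0]]
    - [1, [0, -25, 0], [0, 0, 0]]
    - [1, [0, -43, 0], [0, 0, 0]]
    - [1, [0, -62, 0], [0, 0, 0]]
    - [1, [0, -80, 0], [0, 0, 0]]

```text
time_s: 4.6
ee_pos: [483.4, 24.1, 53.0]
ee_rot: [180.0, -0.0, 7.6]
force: [4.0, -2.3, -1.0]
gripper_width: 33.4
```

Emit:
drive_tool:
  series:
    - [1, [0, -18, 0], [0, 0, 0]]
    - [1, [0, -36, 0], [0, 0, 0]]
    - [1, [0, -54, 0], [0, 0, 0]]
    - [1, [0, -68, 0], [0, 0, 0]]
    - [1, [0, -78, 0], [0, 0, 0]]

```text
time_s: 5.1
ee_pos: [473.2, 101.4, 53.0]
ee_rot: [-180.0, -0.1, 7.6]
force: [4.7, -0.9, -1.7]
gripper_width: 33.7
```

Emit:
drive_tool:
  series:
    - [1, [0, -8, 0], [0, 0, 0]]
    - [1, [0, -16, 0], [0, 0, 0]]
    - [1, [0, -23, 0], [0, 0, 0]]
    - [1, [0, -28, 0], [0, 0, 0]]
    - [1, [0, -30, 0], [0, 0, 0]]

```text
time_s: 5.6
ee_pos: [469.4, 130.2, 53.0]
ee_rot: [180.0, -0.0, 7.6]
force: [4.5, -1.4, -0.2]
gripper_width: 33.7
```

```bash
python3 -c "
from h import *
for n in('scene','top','wrist'): grab(n,n+'6')
rel([499.5,-101.8,52.5],[180,0,7.5])"
```

```text
shift [ -0.7 233.9   0.4] rv [-0.0005 -0.0008  0.0009] t 5.75 pos [469.4 130.1  53. ] [-1.7997e+02 -5.0000e-02  7.5500e+00] F [ 4.6  2.7 -1.6] w 34.0
```

View pics/scene6.png

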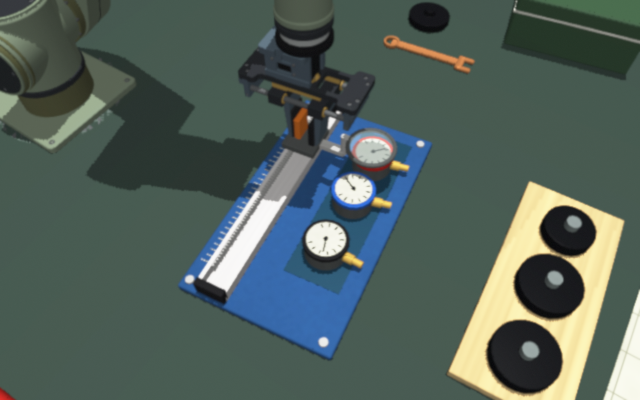

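View pics/top6.png

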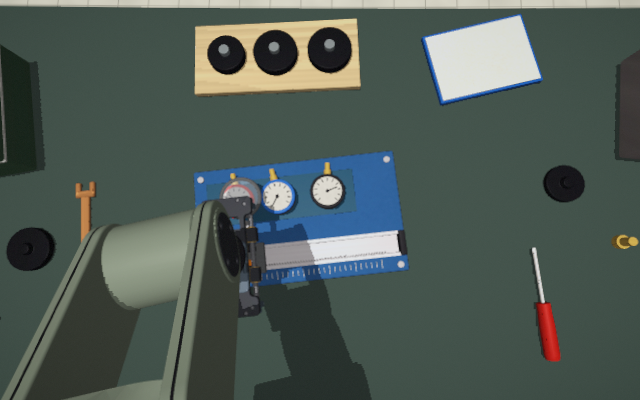

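View pics/wrist6.png

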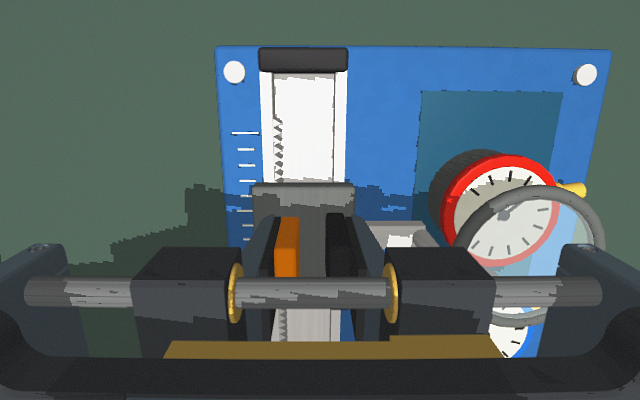

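Emit:
drive_tool:
  series:
    - [1, [0, -4, 0], [0, 0, 0]]
    - [1, [0, -8, 0], [0, 0, 0]]
    - [1, [0, -11.5, 0], [0, 0, 0]]
    - [1, [0, -14, 0], [0, 0, 0]]
    - [1, [0, -14.5, 0], [0, 0, 0]]

```text
time_s: 6.25
ee_pos: [467.6, 144.0, 53.0]
ee_rot: [180.0, -0.0, 7.6]
force: [4.9, -0.3, -1.5]
gripper_width: 33.5
```

Run:
```python
from h import *
for n in('scene','top','wrist'): grab(n,n+'7')
rel([499.5,-101.0,52.5],[180,0,7.5])
a=cv2.imread('pics/scene7.png')[110:200,310:440]; b=cv2.imread('pics/wrist7.png')[130:330,400:620]
cv2.imwrite('pics/s7.png',cv2.resize(a,None,fx=6,fy=6,interpolation=cv2.INTER_CUBIC))
cv2.imwrite('pics/w7.png',cv2.resize(b,None,fx=3,fy=3,interpolation=cv2.INTER_CUBIC))
a=cv2.imread('pics/top7.png')[150:240,190:310]
cv2.imwrite('pics/t7.png',cv2.resize(a,None,fx=6,fy=6,interpolation=cv2.INTER_CUBIC))
```

```text
shift [ -0.5 247.1   0.5] rv [-0.0001 -0.0008  0.0007] t 6.4 pos [467.6 144.1  53. ] [-1.80e+02 -4.00e-02  7.54e+00] F [ 5.9  1.7 -1.1] w 34.0
```

View pics/s7.png

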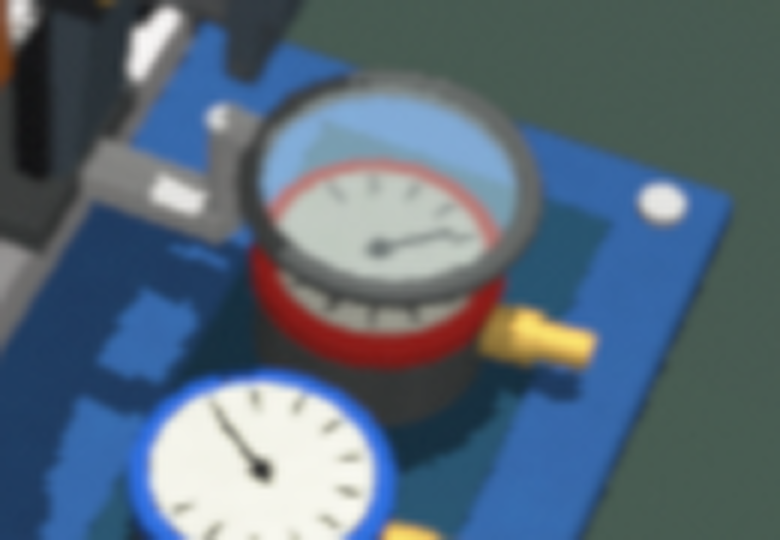

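View pics/w7.png

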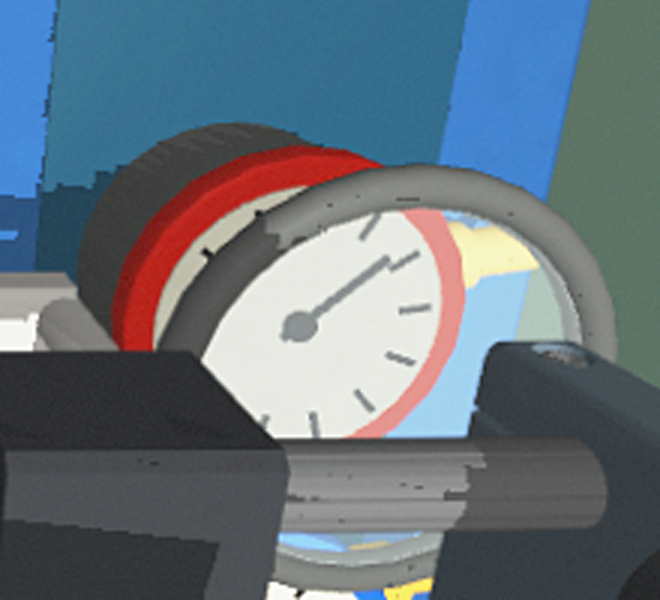

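View pics/t7.png

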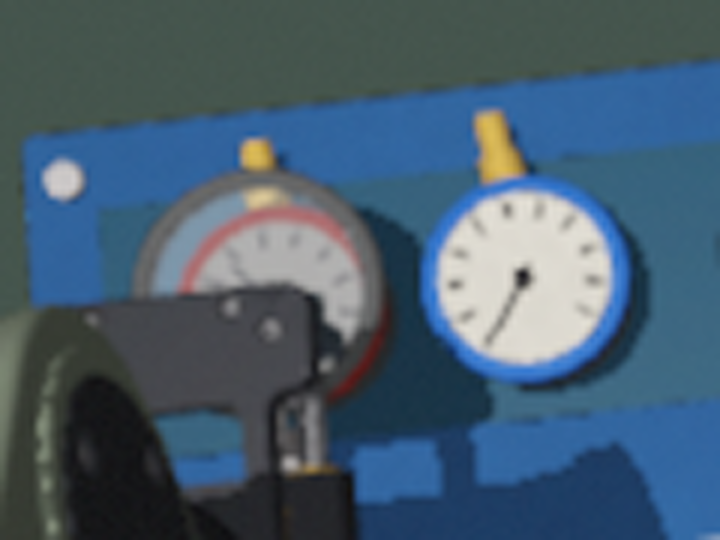

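Run:
```python
from h import *
np.set_printoptions(precision=1,suppress=True)
th=np.radians(7.47);X=np.array([np.cos(th),np.sin(th),0]);Y=np.array([-np.sin(th),np.cos(th),0])
s=load('scene7');t=load('top7')
a,b=(374.75,140.95),(233.1,198.75)
print(tri(s,a,t,b))
for f,p in((s,a),(t,b)): print([np.round((onz(f,p,z)@X,onz(f,p,z)@Y),1) for z in(68,70)])
for f,p in((s,(372.7,151.8)),(t,(236.1,201))): print([np.round((onz(f,p,z)@X,onz(f,p,z)@Y),1) for z in(45,46)])
w=load('wrist7')
# hub of needle = dial centre
hub=(298/3+400-.4,327/3+130-.4); q=onz(w,hub,45);print('wrist hub',q@X,q@Y,q)
hs=(380/6+310-.45,248/6+110-.45); q=onz(s,hs,45);print('scene hub',q@X,q@Y)
im=cv2.cvtColor(w['image'],cv2.COLOR_RGB2BGR)
for Yc in(80.5,):
  for a in np.linspace(0,6.28,80):
    p=587*X+Yc*Y+38.5*(np.cos(a)*X+np.sin(a)*Y)+np.array([0,0,69.5]); u=proj(w,p); cv2.circle(im,(int(u[0]+.5),int(u[1]+.5)),0,(0,255,255),-1)
    p=587*X+81.2*Y+33*(np.cos(a)*X+np.sin(a)*Y)+np.array([0,0,46]); u=proj(w,p); cv2.circle(im,(int(u[0]+.5),int(u[1]+.5)),0,(0,255,0),-1)
cv2.imwrite('pics/w7o.png',cv2.resize(im[130:330,400:620],None,fx=3,fy=3))
```

```text
(array([571.6, 157.4,  69.4]), np.float64(2.8273713495651953))
[array([587.9,  84.1]), array([588.4,  82.4])]
[array([586.3,  81.3]), array([586. ,  80.8])]
[array([587.4,  81.9]), array([587.7,  81.1])]
[array([585.5,  81.6]), array([585.3,  81.4])]
wrist hub 587.9549678806475 82.46518772128714 [572.2 158.2  45. ]
scene hub 586.9985021446764 83.70167994825717
```

View pics/w7o.png

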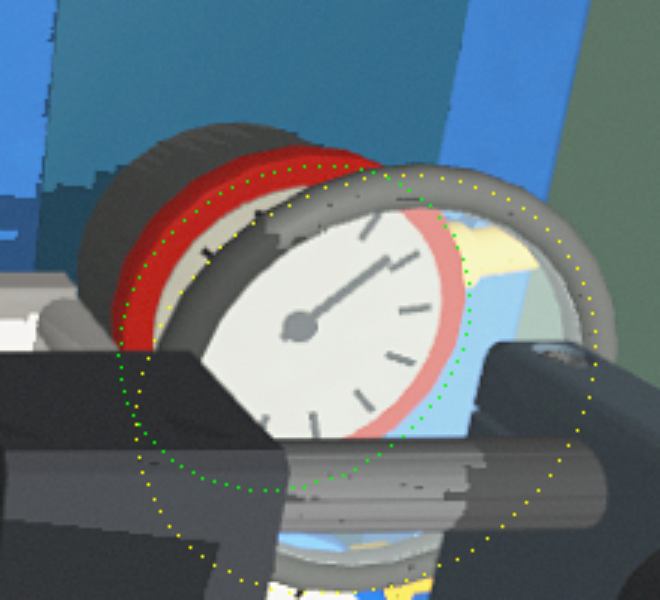

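Emit:
drive_tool:
  series:
    - [0.5, [0, 0, 0], [0, 0, 0]]
    - [0.25, [0, 0, 0], [0, 0, 0]]
    - [0.2, [0, 0, 0], [0, 0, 0]]
    - [0.2, [0, 0, 0], [0, 0, 0]]
    - [0.2, [0, 0, 0], [0, 0, 0]]

```text
time_s: 6.9
ee_pos: [467.2, 144.1, 52.9]
ee_rot: [180.0, -0.0, 7.6]
force: [0.5, 0.8, 0.3]
gripper_width: 70.2
```

Run:
```python
from h import *
for n in('scene','wrist'): grab(n,n+'8')
rel([499.5,-101.0,52.5],[180,0,7.5])
a=cv2.imread('pics/scene8.png')[90:200,270:440]
cv2.imwrite('pics/s8.png',cv2.resize(a,None,fx=4.5,fy=4.5,interpolation=cv2.INTER_CUBIC))
```

```text
shift [-2.000e-01  2.473e+02  4.000e-01] rv [ 0.0001 -0.      0.0011] t 7.0 pos [467.2 144.1  52.9] [179.99  -0.     7.56] F [ 0.  -0.6 -0.4] w 72.7
```

View pics/s8.png

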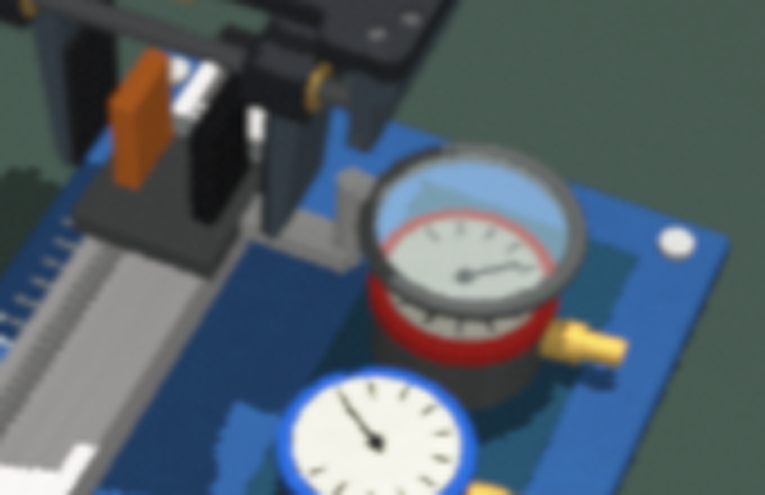

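View pics/wrist8.png

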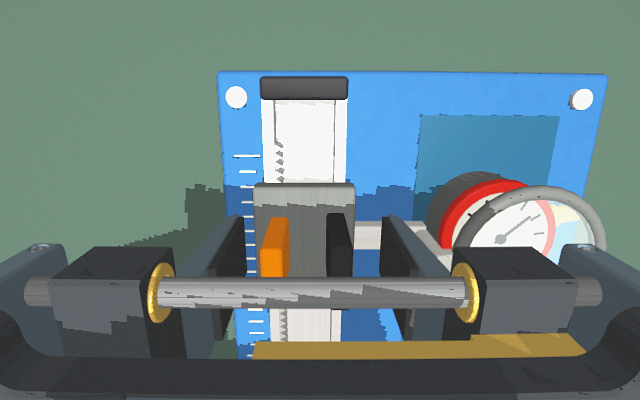

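Emit:
drive_tool:
  series:
    - [0.2, [0, 0, -8], [0, 0, 0]]
    - [0.2, [0, 0, -24], [0, 0, 0]]
    - [0.2, [0, 0, -48], [0, 0, 0]]
    - [0.2, [0, 0, -78], [0, 0, 0]]
    - [0.2, [0, 0, -110], [0, 0, 0]]

```text
time_s: 7.5
ee_pos: [466.8, 144.1, 164.3]
ee_rot: [180.0, 0.0, 7.6]
force: [1.1, -0.0, -0.8]
gripper_width: 72.9
```

Emit:
drive_tool:
  series:
    - [0.2, [-15, 20, -10], [0, 0, 0]]
    - [0.2, [-40, 60, -20], [0, 0, 0]]
    - [0.2, [-65, 100, -20], [0, 0, 0]]
    - [0.2, [-90, 140, -20], [0, 0, 0]]
    - [0.2, [-100, 170, -20], [0, 0, 0]]

```text
time_s: 8.0
ee_pos: [388.2, -39.1, 183.6]
ee_rot: [180.0, 0.0, 7.5]
force: [0.8, 0.2, -0.6]
gripper_width: 72.6
```

Run:
```python
from h import *
for n in('scene','top','wrist'): grab(n,n+'9')
rel([499.5,-101.0,52.5],[180,0,7.5])
a=cv2.imread('pics/scene9.png')[90:200,270:440]
cv2.imwrite('pics/s9.png',cv2.resize(a,None,fx=4.5,fy=4.5,interpolation=cv2.INTER_CUBIC))
a=cv2.imread('pics/top9.png')[150:300,190:310]
cv2.imwrite('pics/t9.png',cv2.resize(a,None,fx=4,fy=4,interpolation=cv2.INTER_CUBIC))
```

```text
shift [100.3  75.7 131.3] rv [ 0.0003 -0.0013 -0.0027] t 8.15 pos [390.2 -38.7 183.6] [ 1.7999e+02 -8.0000e-02  7.3400e+00] F [ 0.2 -0.3 -0.3] w 73.5
```

View pics/s9.png

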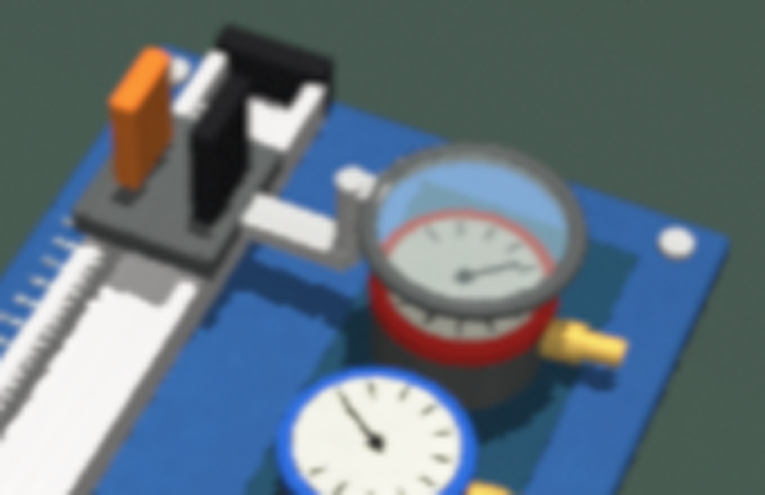

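View pics/t9.png

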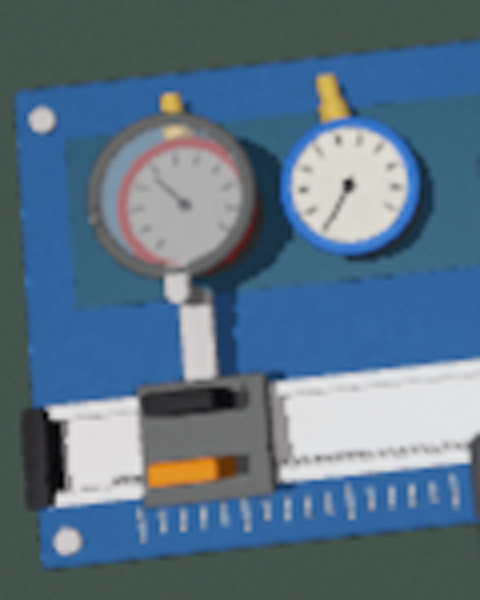

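View pics/wrist9.png

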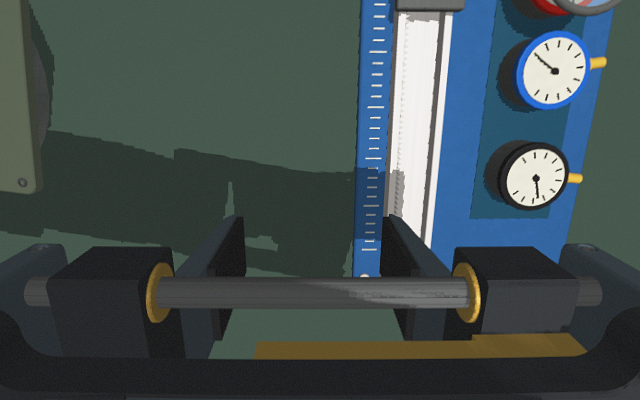

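Run:
```python
from h import *
np.set_printoptions(precision=1,suppress=True)
th=np.radians(7.47);X=np.array([np.cos(th),np.sin(th),0]);Y=np.array([-np.sin(th),np.cos(th),0])
s=load('scene9');t=load('top9')
S=lambda x,y:(x/4.5+270-.4,y/4.5+90-.4);T=lambda x,y:(x/4+190-.4,y/4+150-.4)
for nm,a,b in(('lens',S(471.5,229.5),T(173.5,196)),('hub',S(464.5,276),T(185,205)),('tabtop',S(139,76),T(189,471)),('griptop',S(221,107),T(182,402))):
  p,e=tri(s,a,t,b);print(nm,p,e,'XY',p@X,p@Y)
for f,l,h in((s,S(471.5,229.5),S(464.5,276)),(t,T(173.5,196),T(185,205))):
  a=onz(f,l,69.5);b=onz(f,h,45.5);print('dX,dY',(a-b)@X,(a-b)@Y)
# gauge moved? red mask fit before/after in scene (unoccluded blue ref), brass stem
for n in('top0','top9'):
  f=load(n);h,ss,v=cv2.split(cv2.cvtColor(f['image'],cv2.COLOR_RGB2HSV)); m=((h>18)&(h<30)&(ss>120)&(v>120)); ys,xs=np.nonzero(m[165:182,225:245]); print(n,len(xs),xs.mean()+225,ys.mean()+165)
d=[load(n)['image'][165:172,385:412].astype(int) for n in('scene0','scene9')]
print('stem diff',np.abs(d[0]-d[1]).mean())
```

```text
lens [571.4 157.1  70.6] 2.1044073507518926 XY 587.0168634246567 81.46929448760038
hub [570.7 158.1  45.4] 1.7424266180397583 XY 586.440302751724 82.52023473001539
tabtop [450.6 138.   92.4] 2.865511248370388 XY 464.6892587605206 78.25211581232338
griptop [479.7 143.8  88.6] 3.278307073239782 XY 494.33344449702605 80.21113598833652
dX,dY 0.3960889517350943 0.10654275026880906
dX,dY 0.6297805903944458 -0.8744382238570789
top0 36 233.16666666666666 177.75
top9 16 232.5 175.5
stem diff 4.924162257495591
```

```bash
python3 -c "
from h import *
print(env.job_done())"
```

```text
the job is handed in; nothing more can be done
None
```

The magnifier is now over the red gauge, and the lock tab has sprung out. I pinched the tab in with 30 N, slid the magnifier about 247.5 mm along the rail, let go and backed the arm clear. I then handed the job in at about 8.2 s.

- **Tab held in:** the finger opening read 33–34 mm at every check during the slide, which matches the tab pressed right in.
- **Lens position:** the lens centre is within about 1 mm of the dial's centre. Along the rail, the scene view gave +0.1 mm and the top view −0.9 mm. Across the rail both gave about +0.5 mm.
- **Tab after release:** it is back at the same spacing from the grip as at the start (about 29.6 mm between plate centres in both measurements). That is about 4.4 mm less than the spacing with the tab furthest out, so the pawl is probably resting on the serrations rather than seated deep in them. I did not test the lock by pushing.
- **Red gauge:** its dial centre is at the same pixels as before, within about 0.3 px in the scene view. A check on its brass stem was inconclusive because the lens now covers part of it.
- **Forces and disagreement:** the tool force stayed under about 7 N in every reading. The two camera rays missed each other by 2–3 mm in the last check, close to the 2 mm calibration error.

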